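# Lay out the coffee board from the draining mat

### The job

Lay out the wooden coffee board with the washed things from the draining mat, each upright as it now stands (the cups stay upside down) and centred on its own marked circle: in the front row the cream cup directly in front of the black coffee canister, the black cup directly in front of the white sugar pot and the brown cup between those two cups, with the coffee tamper behind the brown cup, between the canister and the sugar pot. Front is the side towards the robot. Leave the canister and the sugar pot where they stand on the board, and the beaker and the jar where they stand on the mat.

Things in the scene. Friction and masses are not known exactly. Their poses are not given: they have to be found in the camera images.
- black_cup: Black espresso cup standing upside down (closed end up) on the draining mat, a solid round body 62 mm across at the bottom, narrowing towards its top, 56 mm high; origin at the centre of its underside, z up. Grip it across the body about 28 mm above its underside.
- brown_cup: Dark brown espresso cup standing upside down (closed end up) on the draining mat, a solid round body 62 mm across at the bottom, narrowing towards its top, 56 mm high; origin at the centre of its underside, z up. Grip it across the body about 28 mm above its underside.
- cream_cup: Cream-coloured espresso cup standing upside down (closed end up) on the draining mat, a solid round body 62 mm across at the bottom, narrowing towards its top, 56 mm high; origin at the centre of its underside, z up. Grip it across the body about 28 mm above its underside.
- tamper: Coffee tamper standing on its round white foot, brown wooden knob up: foot 58 mm across, tapering to the knob, 76 mm high; origin at the centre of its underside, z up. Grip it across the knob about 58 mm above its underside.
- board: Fixed light wood board 240 (x) by 340 mm (y), left or right half of the worktop. Origin: centre of underside; top 12 mm, lip 19 mm above it. +x points away from the robot (back), +y left, within 9 degrees. Six dark-ringed circles 74 mm across: front row x = -60 mm, back row x = +60 mm, each at y = +105, 0, -105 mm. Canister and pot stand on the outer back circles; the others are empty.
- mat: Fixed blue ribbed draining mat 260 (x) by 330 mm (y), in the other half of the worktop. Origin: centre of underside; top 6 mm above it. +x points away from the robot within 9 degrees. On it stand six things in any order, two rows (125 mm apart in x) of three (105 mm in y): most finger room along x. A wall shelf overhangs the back of the worktop from 0.66 m ahead of the robot, 0.45 m up.
- coffee_canister: Low round black coffee canister with a black lid, 74 mm across, 85 mm high, loose, on an outer circle of the board's back row (left or right); origin at the centre of its underside. Stays where it is.
- sugar_pot: Rounded-square white lidded sugar pot, 74 mm across, 64 mm high, loose, on the other outer circle of the board's back row; origin at the centre of its underside. Stays where it is.
- beaker: Open white plastic beaker with coloured diamonds, 68 mm across, 80 mm high, light and loose, on the mat; origin at the centre of its underside. Stays where it is.
- jar: Glass spice jar with dark contents and a grey steel lid, 47 mm across, 102 mm high, loose, on the mat; origin at the centre of its underside. Stays where it is.

How it is judged:
By the outcome, as a careful person would: the job done as asked, in the order asked, and still so for the second after the job is handed in, with the robot touching nothing.
It also fails if it takes over 115 s, if anything falls off the work surface, if the arm or the gripper's body presses on something with over 40 N, if the wrist force passes 120 N, or if a joint passes its speed limit or range.

### The arm

A 6-joint arm with a two-finger parallel gripper is mounted at the origin on a cart in front of the work surface, level with it; the furniture and walls round the work are solid. World frame = base frame: x ahead of the robot, y to its left, z up, the work surface at z = 0. Lengths are in m, angles in rad, forces in N, time in s.
With the tool pointing down it reaches from about 0.3 to 0.775 m from the base axis. Payload 14.6 kg.
Tool frame: the origin (TCP) lies midway between the tips of the shut fingers; the grasp point (between the pads) lies 19 mm behind it; z points along the fingers, y is the line along which they close (so a half turn about z gives the same grasp; the last joint's range is limited). The gripper opens to 85 mm and grips with 20 to 120 N. Pads are 22 mm wide; open, the fingers measure 114 mm over their backs; the gripper's body (76 mm by 85 mm) begins 54 mm behind the grasp point. The pads swing forward as they close: fully open they stand 13 mm farther back than shut.
Start: joints at [-1.367, 0.3, 1.521, -0, 1.321, -0.067], TCP at [0.147, -0.53, 0.231] pointing down, gripper open.
Joint ranges: [-3.03, 3.03], [-0.79, 2.21], [0.23, 2.52], [-1.04, 4.18], [0, 3.07], [-2.55, 2.55]. Speed limits (rad/s): [2.22, 2.22, 2.57, 3.14, 3.14, 3.14].

### API

Orientations are given as a unit quaternion [x, y, z, w].
In Python, from cell import * gives the robot as it stands.
- The arm moves only by the tool jog_arm, never from a script. Its argument "series" is a list of rows, each an object with "gripper": the opening, from -1 (shut) to 1 (fully open); "slide": the shift along the tool's x, y, z normalised to -1 to 1, where 1 is 200 mm, a list of three; "yaw": the turn about the tool's z normalised to -1 to 1, where 1 is 180 degrees. In form: [{"gripper": gripper, "slide": [x, y, z], "yaw": yaw}, ...]. A call has 1 to 20 rows; each row is the pose to reach, as a shift and turn from the pose commanded when the call began, along the tool's axes at that moment, turning the shorter way round; what a row does not reach only later rows make up. A row lasts 1/10 s, in which the tool goes at most 50 mm and 8.59 degrees, less where a joint would pass 70% of its speed; a pose out of reach is approached as far as the arm can. A call with a number of a shift or a turn outside -1 to 1 is refused whole. A call with a gripper value outside its range is refused whole. The fingers move at their own pace and stop on an object; the grip force is fixed at half the most. Time passes only in rows, so rows that repeat a pose let the fingers close. It gives the time, the measured TCP pose, the force, the opening and the grip force at its end, in the units of the state.
- sense(): the state, without advancing time (a new reading comes with each control period).
- snapshot(name): name is "scene" or "top"; returns the picture (384x512x3 uint8, red, green, blue); there is no depth.
- camera_params(name): a dict with "fx", "fy", "cx", "cy" (pixels), "rvec" (rotation vector, rad) and "tvec" (3), from world to camera coordinates, as OpenCV has them. Camera axes: x right, y down, z forward; pixel columns grow to the right and rows downward; lengths in m; the calibration is good to about 2 mm. A picture is of the moment at which its call begins. camera_params takes no time and is no camera call.
- close_job(): hands the job in; it is judged then, once.
The state is a dict: "time": time; "joints": joint angles; "qd": joint speeds; "joint_efforts": joint torques, N m; "eef_pos": TCP position; "ee_rot": TCP orientation; "wrist_force": force on the tool from outside, world axes, zero at the start; "torque": the same for the moment, N m; "opening": finger opening in m; "gripper_force": force on a finger pad.
Only numpy, scipy, OpenCV 4.12 (cv2) and the standard library are available. Lean on these libraries where they do the work, as an engineer would, in place of code of your own. Each camera call takes 0.05 s, during which the arm holds its last target. There are 200 camera calls.

## Working session

There is one attempt and no reset: what is moved stays moved. The work goes in short steps, Python scripts to look and compute and a tool call to move; the robot and the scene stay as the last step left them, time stands still between calls to the robot, and variables do not carry over. Pictures are saved under pics/ and viewed, at most 14 in all, crops included, and the job is handed in when it is done.

Besides the shell and the picture viewer there is one more tool, called after "Emit:" as name(argument=value, ...), one argument or row to a line, values as JSON. jog_arm: Moves the arm, as the interface text tells. Its arguments: {"type":"object","properties":{"series":{"type":"array","items":{"type":"object","properties":{"gripper":{"type":"number"},"slide":{"type":"array","items":{"type":"number","minimum":-1,"maximum":1}},"yaw":{"type":"number","minimum":-1,"maximum":1}}}}},"required":["series"]}

```bash
ls; mkdir -p pics
python3 - <<'E'
from cell import *
import cv2,json
for n in ("scene","top"):
    im=snapshot(n); cv2.imwrite(f"pics/{n}0.png",cv2.resize(im[:,:,::-1],None,fx=1.5,fy=1.5)); cv2.imwrite(f"{n}_raw.png",im[:,:,::-1]); print(n,camera_params(n))
print(sense())
E
```

```text
pics
scene {'fx': 449.97013723014214, 'fy': 449.97013723014214, 'cx': 259.8919005627301, 'cy': 192.53446321500365, 'rvec': array([ 1.14311399, -1.93453399,  1.23420318]), 'tvec': array([0.24559021, 0.23373878, 1.00279987])}
top {'fx': 413.30361857897867, 'fy': 413.30361857897867, 'cx': 255.63728943874492, 'cy': 193.86841601905496, 'rvec': array([ 2.17759303, -2.15676622,  0.11331998]), 'tvec': array([-0.00123526,  0.49924541,  1.16084571])}
{'time': 0.1, 'joints': array([-1.36659339e+00,  3.00464907e-01,  1.52155365e+00,  5.77436113e-07,
        1.32067987e+00, -6.65871699e-02]), 'qd': array([-0.00260039, -0.00024072, -0.00224483,  0.00112289,  0.00051957,
        0.00088124]), 'joint_efforts': array([ 2.12942054e-03, -5.44375706e+01, -3.62371802e+01, -2.72476314e-05,
        3.03842331e-03, -1.72161020e-05]), 'eef_pos': array([ 0.14708094, -0.52974324,  0.23073631]), 'ee_rot': array([ 9.90847942e-01,  1.34981668e-01, -3.77341734e-05, -5.51601314e-04]), 'wrist_force': array([ 0.16550832, -0.41304781,  0.81413851]), 'torque': array([ 0.0097553 , -0.02270976, -0.01563726]), 'gripper_force': 0.0, 'opening': 0.08530635468187217}
```

View pics/scene0.png

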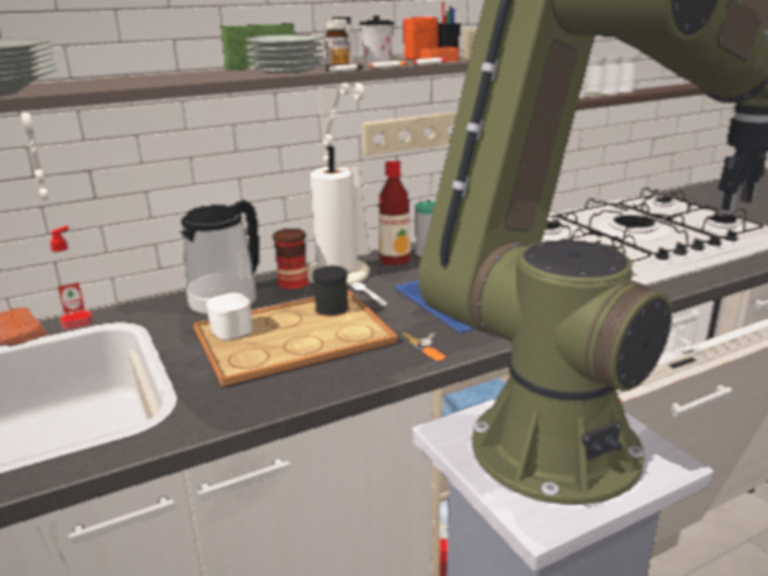

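View pics/top0.png

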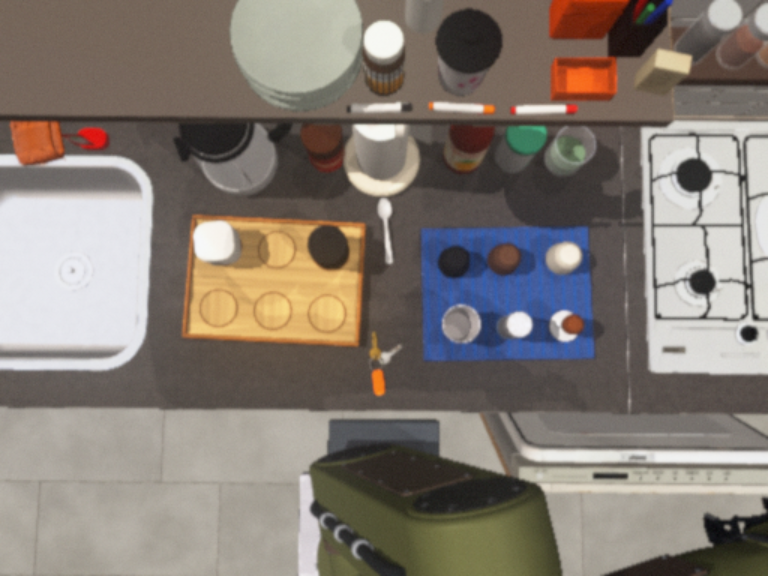

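The scene view shows the white sugar pot at (230,315) and the black canister at (330,290) on the board. The arm hides the mat. The top view shows the pot at (216,242), the canister at (328,246) and empty circles at (277,250), (219,308), (272,310) and (327,313). On the mat, the back row is black (454,262), brown (505,258) and cream (563,257). The front row is beaker (461,323), jar (517,325) and tamper (565,326).

```bash
cat > h.py <<'E'
import numpy as np, cv2
from cell import *
def cam(n):
    p=camera_params(n); R=cv2.Rodrigues(p["rvec"])[0]
    K=np.array([[p["fx"],0,p["cx"]],[0,p["fy"],p["cy"]],[0,0,1.]]); return K,R,p["tvec"],p["rvec"]
def ray(n,uv):
    K,R,t,_=cam(n); d=R.T@np.linalg.inv(K)@np.array([uv[0],uv[1],1.]); return -R.T@t,d/np.linalg.norm(d)
def onz(n,uv,z):
    c,d=ray(n,uv); return c+d*(z-c[2])/d[2]
def tri(uv1,uv2,a="scene",b="top"):
    c1,d1=ray(a,uv1); c2,d2=ray(b,uv2)
    s=np.linalg.lstsq(np.c_[d1,-d2],c2-c1,rcond=None)[0]; p,q=c1+s[0]*d1,c2+s[1]*d2
    return (p+q)/2,np.linalg.norm(p-q)
def proj(n,P):
    K,R,t,r=cam(n); return cv2.projectPoints(np.float64(P).reshape(-1,1,3),r,t,K,None)[0].reshape(-1,2)
E
python3 - <<'E'
from h import *
for n in("scene","top"): print(n,ray(n,(256,192))[0])
im=cv2.imread("top_raw.png"); hsv=cv2.cvtColor(im,cv2.COLOR_BGR2HSV)
def big(m):
    c=cv2.findContours(m,0,2)[0]; return max(c,key=cv2.contourArea)
k=np.ones((25,25),np.uint8)
mat=big(cv2.morphologyEx(cv2.inRange(hsv,(105,120,50),(125,255,255)),3,k))
b=cv2.inRange(hsv,(10,60,90),(28,255,255)); b[:140]=0; b[235:]=0; b[:,:115]=0; b[:,250:]=0
board=big(cv2.morphologyEx(b,3,k))
for nm,c,z in(("mat",mat,.006),("board",board,.019)):
    box=cv2.boxPoints(cv2.minAreaRect(c)); P=np.array([onz(n:="top",q,z)[:2] for q in box])
    print(nm,box.round(1).tolist(),P.round(3).tolist(),"ctr",P.mean(0).round(4),"sides",[np.linalg.norm(P[i]-P[i-1]).round(3) for i in range(4)],"ang",[np.degrees(np.arctan2(*(P[i]-P[i-1])[::-1])).round(1) for i in range(4)])
for nm,u in dict(black=(454,262),brown=(505,258),cream=(563,257),tamper=(572,324),jar=(517,325),beaker=(461,323)).items(): print(nm,onz("top",np.array(u)/1.5,{'tamper':.082,'jar':.108,'beaker':.086}.get(nm,.062)).round(3))
cv2.imwrite("pics/crop_top.png",cv2.resize(im[140:245,115:400],None,fx=2.8,fy=2.8,interpolation=3))
E
```

```text
scene [-0.609919    0.59280259  0.63019034]
top [0.37481387 0.00233958 1.20678058]
mat [[280.6000061035156, 152.6999969482422], [393.29998779296875, 150.10000610351562], [395.20001220703125, 238.0], [282.6000061035156, 240.5]] [[0.624, -0.069], [0.635, -0.402], [0.377, -0.401], [0.367, -0.075]] ctr [ 0.5009 -0.2368] sides [np.float64(0.258), np.float64(0.333), np.float64(0.258), np.float64(0.326)] ang [np.float64(1.4), np.float64(-88.2), np.float64(179.8), np.float64(91.8)]
board [[120.0, 140.0], [249.0, 140.0], [249.0, 234.0], [120.0, 234.0]] [[0.655, 0.403], [0.659, 0.025], [0.384, 0.021], [0.381, 0.39]] ctr [0.5197 0.2097] sides [np.float64(0.274), np.float64(0.378), np.float64(0.274), np.float64(0.369)] ang [np.float64(2.5), np.float64(-89.4), np.float64(-179.4), np.float64(90.6)]
black [ 0.551 -0.128  0.062]
brown [ 0.559 -0.223  0.062]
cream [ 0.562 -0.331  0.062]
tamper [ 0.436 -0.339  0.082]
jar [ 0.432 -0.234  0.108]
beaker [ 0.436 -0.137  0.086]
```

View pics/crop_top.png

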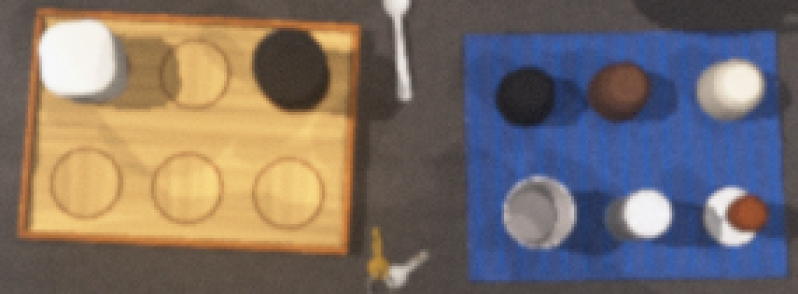

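Run:
```python
from h import *
for nm,p in dict(black=(.551,-.128,.062),brown=(.559,-.223,.062),cream=(.562,-.331,.062),tamper=(.436,-.339,.082),jar=(.432,-.234,.108),base0=(0,0,.0),base4=(0,0,.4)).items(): print(nm,(proj("scene",p)[0]*1.5).round())
```

```text
black [434. 268.]
brown [468. 259.]
cream [506. 249.]
tamper [545. 258.]
jar [508. 257.]
base0 [555. 446.]
base4 [582. 184.]
```

Emit:
jog_arm(
  series=[
    {"gripper": 1, "slide": [-0.9, -0.25, -0.2], "yaw": 0},
    {"gripper": 1, "slide": [-0.9, -0.25, -0.2], "yaw": 0},
    {"gripper": 1, "slide": [-0.9, -0.25, -0.2], "yaw": 0},
    {"gripper": 1, "slide": [-0.9, -0.25, -0.2], "yaw": 0},
    {"gripper": 1, "slide": [-0.9, -0.25, -0.2], "yaw": 0},
  ],
)

```text
time: 0.6
eef_pos: [-0.0437, -0.5299, 0.2722]
ee_rot: [0.991, 0.133, -0.0, 0.001]
wrist_force: [0.6, -0.7, 0.2]
opening: 0.0854
gripper_force: 0.0
```

Emit:
jog_arm(
  series=[
    {"gripper": 1, "slide": [-0.85, -0.55, 0], "yaw": 0},
    {"gripper": 1, "slide": [-0.85, -0.55, 0], "yaw": 0},
    {"gripper": 1, "slide": [-0.85, -0.55, 0], "yaw": 0},
    {"gripper": 1, "slide": [-0.85, -0.55, 0], "yaw": 0},
    {"gripper": 1, "slide": [-0.85, -0.55, 0], "yaw": 0},
  ],
)

```text
time: 1.1
eef_pos: [-0.2367, -0.4677, 0.2707]
ee_rot: [0.991, 0.133, -0.0, -0.001]
wrist_force: [1.3, -0.0, -0.0]
opening: 0.0853
gripper_force: 0.0
```

Run:
```python
from h import *
s=sense(); print(s["time"],s["eef_pos"],s["ee_rot"],s["joints"])
for n in("scene","top"): cv2.imwrite(f"{n}1.png",snapshot(n)[:,:,::-1])
im=cv2.imread("scene1.png"); cv2.imwrite("pics/scene1.png",cv2.resize(im[135:265,120:430],None,fx=2.5,fy=2.5,interpolation=3))
```

```text
1.1 [-0.23667321 -0.46773641  0.27072713] [ 9.91152707e-01  1.32725338e-01 -1.57763433e-05 -5.43816512e-04] [-2.10877861e+00  2.14143026e-01  1.53625804e+00 -7.12406486e-04
  1.39202378e+00 -8.04091628e-01]
```

View pics/scene1.png

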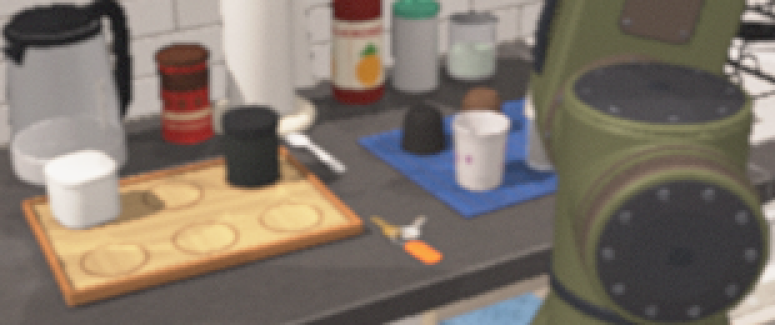

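The scene view now shows the board, canister, pot, the black cup (crop 423,128), the beaker (480,150) and the top of the brown cup (482,98). The turret still hides the cream cup and the tamper. Next I'll rectify the top view and measure.

```bash
cat >> h.py <<'E'
def rectify(n,im,z,x0,x1,y0,y1,s=2000):
    # world plane z -> image, rows: x falling, cols: y falling; s px per m
    W=np.float32([[x1,y1],[x1,y0],[x0,y0],[x0,y1]]); src=proj(n,np.c_[W,np.full(4,z)]).astype(np.float32)
    w,h=int((y1-y0)*s),int((x1-x0)*s); H=cv2.getPerspectiveTransform(src,np.float32([[0,0],[w,0],[w,h],[0,h]]))
    return cv2.warpPerspective(im,H,(w,h),flags=cv2.INTER_CUBIC), lambda p:np.c_[x1-np.asarray(p)[:,1]/s,y1-np.asarray(p)[:,0]/s]
G=np.array([[-.06,.105],[-.06,0],[-.06,-.105],[.06,0]])
def rigid(A,B):
    a,b=A.mean(0),B.mean(0); U,_,Vt=np.linalg.svd((A-a).T@(B-b)); R=Vt.T@U.T; return R,b-R@a
E
python3 - <<'E'
from h import *
def rings(n,im,z):
    r,f=rectify(n,im,z,.36,.64,.02,.38)
    g=cv2.GaussianBlur(cv2.cvtColor(r,6),(0,0),2); g=cv2.createCLAHE(3,(8,8)).apply(g)
    c=cv2.HoughCircles(g,cv2.HOUGH_GRADIENT_ALT if 0 else cv2.HOUGH_GRADIENT,1,140,param1=60,param2=14,minRadius=66,maxRadius=78)[0]
    return np.c_[f(c[:,:2]),c[:,2]/2],r
for n in("top","scene"):
    im=cv2.imread(f"{n}1.png"); C,r=rings(n,im,.012); print(n,C.round(4).tolist())
    cv2.imwrite(f"rect_{n}.png",r)
im=cv2.imread("top1.png"); m,f=rectify("top",im,.006,.35,.65,-.42,-.05)
hsv=cv2.cvtColor(m,40); H,S,V=cv2.split(hsv)
cv2.imwrite("pics/m1.png",np.vstack([m,cv2.merge([m[:,:,0].astype(int)-m[:,:,2]]*3 if 0 else [cv2.subtract(m[:,:,0],m[:,:,2])]*3)])[:, :][::2,::1] if 0 else cv2.resize(np.hstack([m,cv2.merge([cv2.multiply(cv2.subtract(m[:,:,0],m[:,:,2]),2.)]*3)]),(800,325)))
E
```

```text
top [[0.4652000069618225, 0.32280001044273376, 38.70000076293945], [0.4616999924182892, 0.21879999339580536, 38.70000076293945], [0.45719999074935913, 0.11219999939203262, 38.70000076293945], [0.5817999839782715, 0.21320000290870667, 38.70000076293945], [0.5771999955177307, 0.10869999974966049, 36.900001525878906], [0.5928000211715698, 0.3278000056743622, 34.25]]
scene [[0.46380001306533813, 0.32420000433921814, 38.70000076293945], [0.459199994802475, 0.22380000352859497, 35.900001525878906], [0.4551999866962433, 0.11879999935626984, 35.20000076293945], [0.576200008392334, 0.1111999973654747, 38.70000076293945], [0.5807999968528748, 0.21619999408721924, 34.5]]
```

View pics/m1.png

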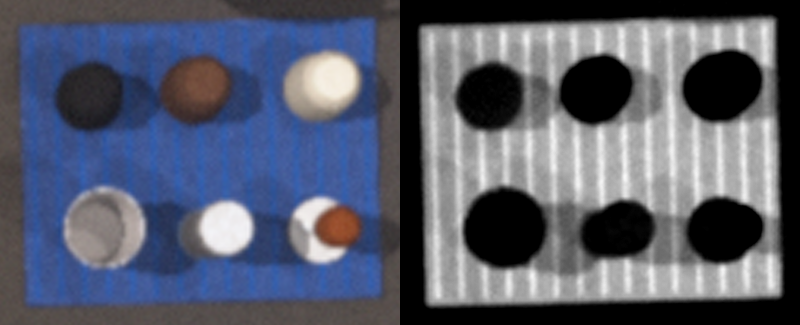

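The blue-minus-red mask separates all six things cleanly: black (490,96), brown (596,90), cream (722,86), beaker (504,228), jar (617,228) and tamper (722,230).

```bash
cat >> h.py <<'E'
def sil(m,f,seed,thr=25):
    """hull contour (world xy on plane) of the not-blue blob nearest seed"""
    b=cv2.subtract(m[:,:,0],m[:,:,2]); k=cv2.morphologyEx((b<thr).astype(np.uint8),2,np.ones((7,7),np.uint8))
    cs=[c for c in cv2.findContours(k,0,1)[0] if 1500<cv2.contourArea(c)<30000]
    ps=[f(c[:,0,:].astype(float)+.5) for c in cs]
    return min(ps,key=lambda p:np.linalg.norm(p.mean(0)-seed))
def base_from_sil(P,n,z0,r0,h,rt):
    """centre of base: tangential mid, near edge + r0, far edge (top circle) for check"""
    c=ray(n,(0,0))[0]; u=P.mean(0)-c[:2]; u/=np.linalg.norm(u); v=np.array([-u[1],u[0]])
    a,b=P@u,P@v; t=(b.min()+b.max())/2; near=a.min()+r0
    k=(c[2]-z0-h)/(c[2]-z0); far=(a.max()-c[:2]@u)*k+c[:2]@u-rt
    return near*u+t*v, far*u+t*v, b.max()-b.min()
E
python3 - <<'E'
from h import *
T=np.array([[.4652,.3228],[.4617,.2188],[.4572,.1122],[.5818,.2132]]); Sc=np.array([[.4638,.3242],[.4592,.2238],[.4552,.1188],[.5808,.2162]])
tr=[]
for a,b in zip(T,Sc):
    p,e=tri(proj("scene",[*b,.012])[0],proj("top",[*a,.012])[0]); print("ring",p.round(4),e.round(4)); tr.append(p)
R,t=rigid(G,T); print("board ctr",t.round(4),"yaw",np.degrees(np.arctan2(R[1,0],R[0,0])).round(2)); print("circles",(G@R.T+t).round(4).tolist(),"res",np.abs(T-G@R.T-t).max().round(4))
im=cv2.imread("top1.png"); m,f=rectify("top",im,.006,.35,.65,-.42,-.05)
for nm,s,r0,h,rt in(("black",(.56,-.13),.031,.056,.022),("brown",(.565,-.23),.031,.056,.022),("cream",(.57,-.345),.031,.056,.022),("tamper",(.435,-.345),.029,.07,.015),("jar",(.44,-.245),.0235,.102,.0235),("beaker",(.437,-.145),.034,.08,.034)):
    P=sil(m,f,s); a,b,w=base_from_sil(P,"top",.006,r0,h,rt); print(nm,"near",a.round(4),"far",b.round(4),"width",w.round(4))
E
```

```text
ring [0.4654 0.3234 0.0109] 0.0007
ring [0.4626 0.2209 0.0093] 0.0034
ring [0.4585 0.1147 0.0091] 0.0049
ring [0.5825 0.2145 0.0106] 0.0023
board ctr [0.5215 0.2156] yaw -2.2
circles [[0.4655, 0.3228], [0.4615, 0.2179], [0.4575, 0.113], [0.5814, 0.2133]] res 0.0009Traceback (most recent call last):
  File "<stdin>", line 9, in <module>
  File "h.py", line 29, in sil
    return min(ps,key=lambda p:np.linalg.norm(p.mean(0)-seed))
ValueError: min() iterable argument is empty
```

```bash
sed -i 's/findContours(k,0,1)/findContours(k,1,1)/' h.py
python3 - <<'E'
from h import *
im=cv2.imread("top1.png"); m,f=rectify("top",im,.006,.35,.65,-.42,-.05)
for nm,s,r0,h,rt in(("black",(.56,-.13),.031,.056,.022),("brown",(.565,-.23),.031,.056,.022),("cream",(.57,-.345),.031,.056,.022),("tamper",(.435,-.345),.029,.07,.015),("jar",(.44,-.245),.0235,.102,.0235),("beaker",(.437,-.145),.034,.08,.034)):
    P=sil(m,f,s); a,b,w=base_from_sil(P,"top",.006,r0,h,rt); print(nm,"near",a.round(4),"far",b.round(4),"width",w.round(4))
# cup-top heights from two views: top-face centre seen in top; crown rows in scene
sc=cv2.imread("scene1.png"); hs=cv2.cvtColor(sc,40)
for nm,lo,hi,box in(("black",(0,0,0),(180,255,75),(275,170,300,200)),("brown",(0,70,30),(14,255,160),(300,165,325,182))):
    x0,y0,x1,y1=box; k=cv2.inRange(hs,lo,hi)[y0:y1,x0:x1]; ys,xs=np.nonzero(k); top=ys.min()
    print(nm,"scene mask px: top row",y0+top,"x mid",x0+xs[ys<=top+3].mean().round(1),"x range",x0+xs.min(),x0+xs.max())
c=sc[165:205,265:340]; cv2.imwrite("pics/cups.png",cv2.resize(c,None,fx=10,fy=10,interpolation=3))
E
```

```text
black near [ 0.5605 -0.1332] far [ 0.5583 -0.1316] width 0.059
brown near [ 0.5659 -0.2299] far [ 0.5655 -0.2294] width 0.0606
cream near [ 0.568  -0.3433] far [ 0.5685 -0.3441] width 0.0631
tamper near [ 0.4369 -0.3441] far [ 0.4376 -0.3482] width 0.0592
jar near [ 0.4345 -0.2403] far [ 0.4337 -0.2372] width 0.0504
beaker near [ 0.437  -0.1435] far [ 0.4352 -0.1391] width 0.0741
black scene mask px: top row 170 x mid 285.9 x range 275 299
brown scene mask px: top row 170 x mid 312.1 x range 304 319
```

View pics/cups.png

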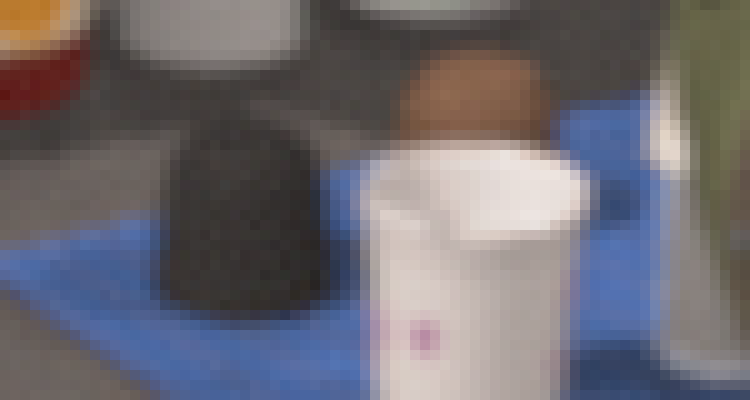

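The crop shows the black cup's crown at (289.5,175.5), its front foot at (289.5,196.8) and the brown cup's crown at (312.5,170). I'll turn these into heights.

Run:
```python
from h import *
def hz(uv,c,off):
    o,d=ray("scene",uv); c=np.array(c); u=d[:2]/np.linalg.norm(d[:2]); s=((c+off*u-o[:2])@u)/(d[:2]@u); p=o+s*d
    return p[2].round(4), ((p[:2]-c)@[-u[1],u[0]]).round(4)
print("black crown z, lateral miss",hz((289.5,175.5),(.5597,-.1326),.017)); print("black foot",hz((289.5,196.8),(.5597,-.1326),-.031)); print("brown crown",hz((312.5,170),(.5657,-.2297),.017))
s=sense(); q=s["ee_rot"]; print(s["eef_pos"],np.degrees(2*np.arctan2(q[1],q[0])))
```

```text
black crown z, lateral miss (np.float64(0.0626), np.float64(-0.0006))
black foot (np.float64(0.0065), np.float64(-0.0013))
brown crown (np.float64(0.0606), np.float64(0.0009))
[-0.23337396 -0.46908477  0.27082494] 15.40524925295689
```

Emit:
jog_arm(
  series=[
    {"gripper": 1, "slide": [0.3, 0, 0], "yaw": -0.047},
    {"gripper": 1, "slide": [0.5, 0, 0], "yaw": -0.094},
    {"gripper": 1, "slide": [0.7, 0, 0], "yaw": -0.141},
    {"gripper": 1, "slide": [0.9, 0, 0], "yaw": -0.188},
    {"gripper": 1, "slide": [1, 0, 0], "yaw": -0.235},
    {"gripper": 1, "slide": [1, 0, 0], "yaw": -0.282},
    {"gripper": 1, "slide": [1, 0, 0], "yaw": -0.329},
    {"gripper": 1, "slide": [1, 0, 0], "yaw": -0.376},
    {"gripper": 1, "slide": [1, 0, 0], "yaw": -0.414},
    {"gripper": 1, "slide": [1, 0, 0], "yaw": -0.414},
    {"gripper": 1, "slide": [1, 0, 0], "yaw": -0.414},
  ],
)

```text
time: 2.3
eef_pos: [-0.0393, -0.4159, 0.2712]
ee_rot: [0.708, 0.707, 0.0, 0.0]
wrist_force: [-0.1, 0.2, 0.6]
opening: 0.0855
gripper_force: 0.0
```

Emit:
jog_arm(
  series=[
    {"gripper": 1, "slide": [0, 1, 0], "yaw": 0},
    {"gripper": 1, "slide": [0, 1, 0], "yaw": 0},
    {"gripper": 1, "slide": [0, 1, 0], "yaw": 0},
    {"gripper": 1, "slide": [0, 1, 0], "yaw": 0},
    {"gripper": 1, "slide": [0, 1, 0], "yaw": 0},
  ],
)

```text
time: 2.8
eef_pos: [0.1647, -0.4148, 0.2711]
ee_rot: [0.706, 0.708, 0.0, 0.0]
wrist_force: [-1.0, -0.4, 0.6]
opening: 0.0854
gripper_force: 0.0
```

Emit:
jog_arm(
  series=[
    {"gripper": 1, "slide": [0.2, 1, 0], "yaw": 0},
    {"gripper": 1, "slide": [0.2, 1, 0], "yaw": 0},
    {"gripper": 1, "slide": [0.2, 1, 0], "yaw": 0},
    {"gripper": 1, "slide": [0.2, 1, 0], "yaw": 0},
    {"gripper": 1, "slide": [0.2, 1, 0], "yaw": 0},
  ],
)

```text
time: 3.3
eef_pos: [0.3636, -0.3739, 0.2707]
ee_rot: [0.706, 0.708, 0.0, -0.0]
wrist_force: [-0.9, 0.1, -0.6]
opening: 0.0853
gripper_force: 0.0
```

Emit:
jog_arm(
  series=[
    {"gripper": 1, "slide": [0.16, 1, 0.5], "yaw": 0},
    {"gripper": 1, "slide": [0.16, 1, 0.5], "yaw": 0},
    {"gripper": 1, "slide": [0.16, 1, 0.5], "yaw": 0},
    {"gripper": 1, "slide": [0.16, 1, 0.5], "yaw": 0},
    {"gripper": 1, "slide": [0.16, 1, 0.5], "yaw": 0},
    {"gripper": 1, "slide": [0.16, 1, 0.5], "yaw": 0},
    {"gripper": 1, "slide": [0.16, 1, 0.5], "yaw": 0},
  ],
)

```text
time: 4.0
eef_pos: [0.5592, -0.3437, 0.1709]
ee_rot: [0.707, 0.707, -0.0, -0.0]
wrist_force: [-0.1, 0.1, 0.0]
opening: 0.0859
gripper_force: 0.0
```

Run:
```python
from h import *
s=sense(); q=s["ee_rot"]; print(s["time"],s["eef_pos"],np.degrees(2*np.arctan2(q[1],q[0])),s["joints"].round(3)); print(((np.array([.568,-.3437])-s["eef_pos"][:2])/.2).round(3))
```

```text
4.0 [ 0.5592297  -0.34369458  0.17092373] 89.95688691207646 [-0.607  0.588  1.253 -0.     1.302 -0.606]
[ 0.044 -0.   ]
```

Emit:
jog_arm(
  series=[
    {"gripper": 1, "slide": [0, 0.044, 0.1], "yaw": 0},
    {"gripper": 1, "slide": [0, 0.044, 0.3], "yaw": 0},
    {"gripper": 1, "slide": [0, 0.044, 0.5], "yaw": 0},
    {"gripper": 1, "slide": [0, 0.044, 0.65], "yaw": 0},
    {"gripper": 1, "slide": [0, 0.044, 0.75], "yaw": 0},
    {"gripper": 1, "slide": [0, 0.044, 0.8], "yaw": 0},
    {"gripper": 1, "slide": [0, 0.044, 0.8], "yaw": 0},
    {"gripper": 1, "slide": [0, 0.044, 0.8], "yaw": 0},
  ],
)

```text
time: 4.8
eef_pos: [0.5688, -0.3443, 0.013]
ee_rot: [0.707, 0.707, 0.0, 0.001]
wrist_force: [-0.1, 0.1, -0.1]
opening: 0.0852
gripper_force: 0.0
```

Emit:
jog_arm(
  series=[
    {"gripper": -1, "slide": [0, 0, 0], "yaw": 0},
    {"gripper": -1, "slide": [0, 0, 0], "yaw": 0},
    {"gripper": -1, "slide": [0, 0, 0], "yaw": 0},
    {"gripper": -1, "slide": [0, 0, 0], "yaw": 0},
    {"gripper": -1, "slide": [0, 0, 0], "yaw": 0},
    {"gripper": -1, "slide": [0, 0, 0], "yaw": 0},
    {"gripper": -1, "slide": [0, 0, 0], "yaw": 0},
    {"gripper": -1, "slide": [0, 0, 0], "yaw": 0},
  ],
)

```text
time: 5.6
eef_pos: [0.5693, -0.344, 0.0133]
ee_rot: [0.707, 0.707, 0.0, 0.001]
wrist_force: [-2.5, 1.0, 10.6]
opening: 0.0551
gripper_force: 63.9
```

Emit:
jog_arm(
  series=[
    {"gripper": -1, "slide": [0, 0, -0.05], "yaw": 0},
    {"gripper": -1, "slide": [0, 0, -0.15], "yaw": 0},
    {"gripper": -1, "slide": [0, 0, -0.3], "yaw": 0},
    {"gripper": -1, "slide": [0, 0, -0.45], "yaw": 0},
    {"gripper": -1, "slide": [0, 0, -0.6], "yaw": 0},
    {"gripper": -1, "slide": [0, 0, -0.75], "yaw": 0},
    {"gripper": -1, "slide": [0.05, -0.02, -0.85], "yaw": 0},
    {"gripper": -1, "slide": [0.15, -0.05, -0.85], "yaw": 0},
    {"gripper": -1, "slide": [0.3, -0.1, -0.85], "yaw": 0},
    {"gripper": -1, "slide": [0.5, -0.15, -0.85], "yaw": 0},
    {"gripper": -1, "slide": [0.7, -0.2, -0.85], "yaw": 0},
    {"gripper": -1, "slide": [0.9, -0.25, -0.85], "yaw": 0},
    {"gripper": -1, "slide": [1, -0.25, -0.85], "yaw": 0},
  ],
)

```text
time: 6.9
eef_pos: [0.5174, -0.141, 0.1822]
ee_rot: [0.706, 0.708, 0.0, 0.0]
wrist_force: [-0.6, -0.5, -0.4]
opening: 0.0552
gripper_force: 63.5
```

Emit:
jog_arm(
  series=[
    {"gripper": -1, "slide": [0.15, -0.05, 0], "yaw": 0},
    {"gripper": -1, "slide": [0.3, -0.1, 0], "yaw": 0},
    {"gripper": -1, "slide": [0.5, -0.15, 0], "yaw": 0},
    {"gripper": -1, "slide": [0.7, -0.2, 0], "yaw": 0},
    {"gripper": -1, "slide": [0.9, -0.25, 0], "yaw": 0},
    {"gripper": -1, "slide": [1, -0.3, 0], "yaw": 0},
  ],
)

```text
time: 7.5
eef_pos: [0.4575, 0.0587, 0.182]
ee_rot: [0.706, 0.708, 0.0, 0.0]
wrist_force: [0.2, 0.6, -0.7]
opening: 0.0548
gripper_force: 63.5
```

Emit:
jog_arm(
  series=[
    {"gripper": -1, "slide": [0.15, 0, 0], "yaw": 0},
    {"gripper": -1, "slide": [0.285, 0, 0], "yaw": 0},
    {"gripper": -1, "slide": [0.285, 0, 0.1], "yaw": 0},
    {"gripper": -1, "slide": [0.285, 0, 0.2], "yaw": 0},
    {"gripper": -1, "slide": [0.285, 0, 0.2], "yaw": 0},
    {"gripper": -1, "slide": [0.285, 0, 0.2], "yaw": 0},
  ],
)

```text
time: 8.1
eef_pos: [0.4584, 0.1134, 0.1421]
ee_rot: [0.707, 0.707, 0.0, 0.0]
wrist_force: [0.4, 0.1, 0.2]
opening: 0.0553
gripper_force: 63.5
```

Run:
```python
from h import *
s=sense(); q=s["ee_rot"]; print(s["time"],s["eef_pos"],np.degrees(2*np.arctan2(q[1],q[0])),s["wrist_force"].round(1),s["opening"]); print(((np.array([.4575,.113])-s["eef_pos"][:2])/.2).round(3))
for n in("scene","top"): cv2.imwrite(f"{n}2.png",snapshot(n)[:,:,::-1])
a=cv2.imread("scene2.png")[120:265,100:300]; b=cv2.imread("top2.png")[120:265,100:300]
cv2.imwrite("pics/held.png",cv2.resize(np.hstack([a,b]),None,fx=2,fy=2,interpolation=3))
```

```text
8.1 [0.45839569 0.11337753 0.14213423] 90.03076160097541 [0.4 0.1 0.2] 0.05532651590772293
[-0.004 -0.002]
```

View pics/held.png

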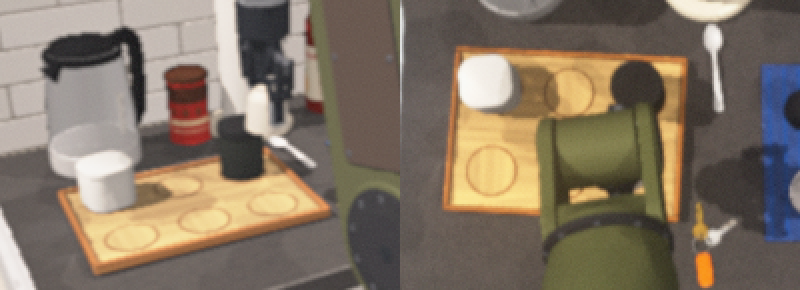

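The scene view shows the cream cup held upright at (260,108), above and in front of the canister. Lowering it now.

Emit:
jog_arm(
  series=[
    {"gripper": -1, "slide": [0, -0.004, 0.15], "yaw": 0},
    {"gripper": -1, "slide": [0, -0.004, 0.3], "yaw": 0},
    {"gripper": -1, "slide": [0, -0.004, 0.45], "yaw": 0},
    {"gripper": -1, "slide": [0, -0.004, 0.53], "yaw": 0},
    {"gripper": -1, "slide": [0, -0.004, 0.57], "yaw": 0},
    {"gripper": -1, "slide": [0, -0.004, 0.59], "yaw": 0},
    {"gripper": -1, "slide": [0, -0.004, 0.6], "yaw": 0},
    {"gripper": -1, "slide": [0, -0.004, 0.605], "yaw": 0},
    {"gripper": -1, "slide": [0, -0.004, 0.605], "yaw": 0},
  ],
)

```text
time: 9.1
eef_pos: [0.4578, 0.1134, 0.0209]
ee_rot: [0.707, 0.707, 0.0, 0.0]
wrist_force: [-1.2, -0.0, -0.5]
opening: 0.055
gripper_force: 63.5
```

Emit:
jog_arm(
  series=[
    {"gripper": -1, "slide": [0, 0, 0.006], "yaw": 0},
    {"gripper": -1, "slide": [0, 0, 0.01], "yaw": 0},
    {"gripper": -1, "slide": [0, 0, 0.01], "yaw": 0},
  ],
)

```text
time: 9.4
eef_pos: [0.4578, 0.1135, 0.0193]
ee_rot: [0.707, 0.707, 0.0, 0.0]
wrist_force: [-6.0, -0.3, 13.9]
opening: 0.055
gripper_force: 65.5
```

Emit:
jog_arm(
  series=[
    {"gripper": 1, "slide": [0, 0, 0], "yaw": 0},
    {"gripper": 1, "slide": [0, 0, 0], "yaw": 0},
    {"gripper": 1, "slide": [0, 0, 0], "yaw": 0},
    {"gripper": 1, "slide": [0, 0, 0], "yaw": 0},
    {"gripper": 1, "slide": [0, 0, 0], "yaw": 0},
    {"gripper": 1, "slide": [0, 0, 0], "yaw": 0},
    {"gripper": 1, "slide": [0, 0, -0.15], "yaw": 0},
    {"gripper": 1, "slide": [0, 0, -0.35], "yaw": 0},
    {"gripper": 1, "slide": [0, 0, -0.6], "yaw": 0},
    {"gripper": 1, "slide": [0, 0, -0.8], "yaw": 0},
    {"gripper": 1, "slide": [-0.2, 0.05, -0.8], "yaw": 0},
    {"gripper": 1, "slide": [-0.4, 0.15, -0.8], "yaw": 0},
    {"gripper": 1, "slide": [-0.65, 0.25, -0.8], "yaw": 0},
    {"gripper": 1, "slide": [-0.9, 0.4, -0.8], "yaw": 0},
    {"gripper": 1, "slide": [-1, 0.51, -0.8], "yaw": 0},
    {"gripper": 1, "slide": [-1, 0.51, -0.8], "yaw": 0},
  ],
)

```text
time: 11.0
eef_pos: [0.5612, -0.0901, 0.1775]
ee_rot: [0.708, 0.706, -0.0, 0.0]
wrist_force: [0.7, -0.5, -0.2]
opening: 0.0853
gripper_force: 0.0
```

Emit:
jog_arm(
  series=[
    {"gripper": 1, "slide": [-0.23, 0, 0], "yaw": 0},
    {"gripper": 1, "slide": [-0.23, 0, 0.2], "yaw": 0},
    {"gripper": 1, "slide": [-0.23, 0, 0.2], "yaw": 0},
    {"gripper": 1, "slide": [-0.23, 0, 0.2], "yaw": 0},
    {"gripper": 1, "slide": [-0.23, 0, 0.2], "yaw": 0},
  ],
)

```text
time: 11.5
eef_pos: [0.5602, -0.1319, 0.14]
ee_rot: [0.707, 0.708, 0.0, 0.001]
wrist_force: [0.3, -1.1, 0.2]
opening: 0.0851
gripper_force: 0.0
```

Run:
```python
from h import *
s=sense(); q=s["ee_rot"]; print(s["time"],s["eef_pos"],np.degrees(2*np.arctan2(q[1],q[0]))); print(((np.array([.5597,-.1326])-s["eef_pos"][:2])/.2).round(3))
for n in("scene","top"): cv2.imwrite(f"{n}3.png",snapshot(n)[:,:,::-1])
a=cv2.imread("scene3.png")[120:265,100:300]; b=cv2.imread("top3.png")[120:265,100:300]
cv2.imwrite("pics/p1.png",cv2.resize(np.hstack([a,b]),None,fx=2,fy=2,interpolation=3))
```

```text
11.5 [ 0.56020526 -0.13185205  0.13999926] 90.09497964647197
[-0.003 -0.004]
```

View pics/p1.png

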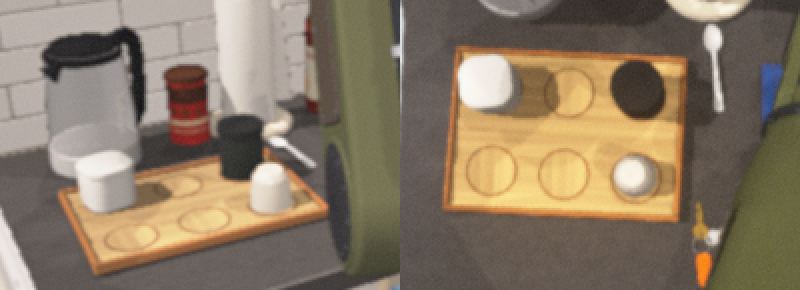

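The cream cup stands upright at (635,177), inside its ring in front of the canister. The black cup is next.

Emit:
jog_arm(
  series=[
    {"gripper": 1, "slide": [-0.004, -0.003, 0.15], "yaw": 0},
    {"gripper": 1, "slide": [-0.004, -0.003, 0.35], "yaw": 0},
    {"gripper": 1, "slide": [-0.004, -0.003, 0.5], "yaw": 0},
    {"gripper": 1, "slide": [-0.004, -0.003, 0.6], "yaw": 0},
    {"gripper": 1, "slide": [-0.004, -0.003, 0.635], "yaw": 0},
    {"gripper": 1, "slide": [-0.004, -0.003, 0.635], "yaw": 0},
    {"gripper": 1, "slide": [-0.004, -0.003, 0.635], "yaw": 0},
  ],
)

```text
time: 12.3
eef_pos: [0.5598, -0.1334, 0.0128]
ee_rot: [0.707, 0.707, 0.0, 0.001]
wrist_force: [-0.7, 0.6, -0.2]
opening: 0.0856
gripper_force: 0.0
```

Emit:
jog_arm(
  series=[
    {"gripper": -1, "slide": [0, 0, 0], "yaw": 0},
    {"gripper": -1, "slide": [0, 0, 0], "yaw": 0},
    {"gripper": -1, "slide": [0, 0, 0], "yaw": 0},
    {"gripper": -1, "slide": [0, 0, 0], "yaw": 0},
    {"gripper": -1, "slide": [0, 0, 0], "yaw": 0},
    {"gripper": -1, "slide": [0, 0, 0], "yaw": 0},
    {"gripper": -1, "slide": [0, 0, 0], "yaw": 0},
    {"gripper": -1, "slide": [0, 0, 0], "yaw": 0},
  ],
)

```text
time: 13.1
eef_pos: [0.5597, -0.1335, 0.0131]
ee_rot: [0.707, 0.707, 0.0, 0.001]
wrist_force: [-5.5, 1.8, 15.0]
opening: 0.0559
gripper_force: 61.9
```

Emit:
jog_arm(
  series=[
    {"gripper": -1, "slide": [0, 0, -0.05], "yaw": 0},
    {"gripper": -1, "slide": [0, 0, -0.15], "yaw": 0},
    {"gripper": -1, "slide": [0, 0, -0.3], "yaw": 0},
    {"gripper": -1, "slide": [0, 0, -0.45], "yaw": 0},
    {"gripper": -1, "slide": [0, 0, -0.6], "yaw": 0},
    {"gripper": -1, "slide": [0, 0, -0.75], "yaw": 0},
    {"gripper": -1, "slide": [0.05, -0.02, -0.85], "yaw": 0},
    {"gripper": -1, "slide": [0.15, -0.05, -0.85], "yaw": 0},
    {"gripper": -1, "slide": [0.3, -0.1, -0.85], "yaw": 0},
    {"gripper": -1, "slide": [0.5, -0.15, -0.85], "yaw": 0},
    {"gripper": -1, "slide": [0.7, -0.2, -0.85], "yaw": 0},
    {"gripper": -1, "slide": [0.9, -0.25, -0.85], "yaw": 0},
    {"gripper": -1, "slide": [1, -0.27, -0.85], "yaw": 0},
  ],
)

```text
time: 14.4
eef_pos: [0.5039, 0.0691, 0.1821]
ee_rot: [0.706, 0.708, 0.0, 0.0]
wrist_force: [0.2, 0.5, -0.3]
opening: 0.0556
gripper_force: 63.8
```

Emit:
jog_arm(
  series=[
    {"gripper": -1, "slide": [0.15, -0.05, 0], "yaw": 0},
    {"gripper": -1, "slide": [0.3, -0.1, 0], "yaw": 0},
    {"gripper": -1, "slide": [0.5, -0.13, 0], "yaw": 0},
    {"gripper": -1, "slide": [0.7, -0.16, 0], "yaw": 0},
    {"gripper": -1, "slide": [0.9, -0.2, 0], "yaw": 0},
    {"gripper": -1, "slide": [1, -0.2, 0], "yaw": 0},
  ],
)

```text
time: 15.0
eef_pos: [0.4636, 0.2692, 0.182]
ee_rot: [0.706, 0.708, 0.0, -0.0]
wrist_force: [0.3, -0.4, -0.2]
opening: 0.0554
gripper_force: 63.8
```

Emit:
jog_arm(
  series=[
    {"gripper": -1, "slide": [0.15, 0, 0], "yaw": 0},
    {"gripper": -1, "slide": [0.28, 0, 0], "yaw": 0},
    {"gripper": -1, "slide": [0.28, 0, 0.1], "yaw": 0},
    {"gripper": -1, "slide": [0.28, 0, 0.2], "yaw": 0},
    {"gripper": -1, "slide": [0.28, 0, 0.2], "yaw": 0},
    {"gripper": -1, "slide": [0.28, 0, 0.2], "yaw": 0},
  ],
)

```text
time: 15.6
eef_pos: [0.4649, 0.3226, 0.1422]
ee_rot: [0.707, 0.707, 0.0, 0.0]
wrist_force: [0.1, -1.2, -0.2]
opening: 0.0558
gripper_force: 63.8
```

Run:
```python
from h import *
s=sense(); q=s["ee_rot"]; print(s["time"],s["eef_pos"],np.degrees(2*np.arctan2(q[1],q[0])),s["wrist_force"].round(1),s["opening"]); print(((np.array([.4655,.3228])-s["eef_pos"][:2])/.2).round(3))
# cream cup vs its ring, from picture 3: bright/low-saturation blob
im=cv2.imread("top3.png"); m,f=rectify("top",im,.012,.40,.52,.05,.18)
hs=cv2.cvtColor(m,40); k=((hs[:,:,1]<75)).astype(np.uint8); k=cv2.morphologyEx(k,2,np.ones((7,7)))
c=max(cv2.findContours(k,0,1)[0],key=cv2.contourArea); P=f(c[:,0,:]+.5); print("cream",[x.round(4) for x in base_from_sil(P,"top",.012,.031,.056,.022)])
cv2.imwrite("pics/c.png",np.hstack([cv2.resize(m,None,fx=1.5,fy=1.5),cv2.merge([cv2.resize(k*255,None,fx=1.5,fy=1.5)]*3)]))
```

```text
15.6 [0.46486421 0.32258932 0.14215795] 90.02344931676953 [ 0.1 -1.2 -0.2] 0.05577658695782267
[0.003 0.001]
cream [array([0.4608, 0.1159]), array([0.4604, 0.1154]), np.float64(0.0576)]
```

View pics/c.png

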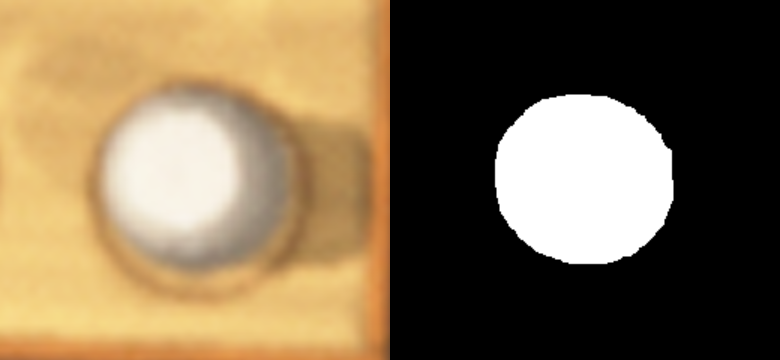

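The rectified crop shows the ring centred near (200,191) and the cream cup about 3 mm back and 1–2 mm left of it. That is within the ring, but I'll correct for this bias from here on.

Emit:
jog_arm(
  series=[
    {"gripper": -1, "slide": [-0.006, -0.01, 0.15], "yaw": 0},
    {"gripper": -1, "slide": [-0.006, -0.01, 0.3], "yaw": 0},
    {"gripper": -1, "slide": [-0.006, -0.01, 0.45], "yaw": 0},
    {"gripper": -1, "slide": [-0.006, -0.01, 0.53], "yaw": 0},
    {"gripper": -1, "slide": [-0.006, -0.01, 0.57], "yaw": 0},
    {"gripper": -1, "slide": [-0.006, -0.01, 0.59], "yaw": 0},
    {"gripper": -1, "slide": [-0.006, -0.01, 0.6], "yaw": 0},
    {"gripper": -1, "slide": [-0.006, -0.01, 0.607], "yaw": 0},
    {"gripper": -1, "slide": [-0.006, -0.01, 0.613], "yaw": 0},
    {"gripper": -1, "slide": [-0.006, -0.01, 0.613], "yaw": 0},
  ],
)

```text
time: 16.6
eef_pos: [0.4631, 0.3216, 0.0193]
ee_rot: [0.707, 0.707, 0.001, 0.0]
wrist_force: [0.3, 0.7, 1.3]
opening: 0.0554
gripper_force: 64.1
```

Emit:
jog_arm(
  series=[
    {"gripper": -1, "slide": [0, 0, 0.005], "yaw": 0},
    {"gripper": 1, "slide": [0, 0, 0.005], "yaw": 0},
    {"gripper": 1, "slide": [0, 0, 0.005], "yaw": 0},
    {"gripper": 1, "slide": [0, 0, 0.005], "yaw": 0},
    {"gripper": 1, "slide": [0, 0, 0.005], "yaw": 0},
    {"gripper": 1, "slide": [0, 0, 0.005], "yaw": 0},
    {"gripper": 1, "slide": [0, 0, 0.005], "yaw": 0},
    {"gripper": 1, "slide": [0, 0, -0.15], "yaw": 0},
    {"gripper": 1, "slide": [0, 0, -0.35], "yaw": 0},
    {"gripper": 1, "slide": [0, 0, -0.6], "yaw": 0},
    {"gripper": 1, "slide": [0, 0, -0.8], "yaw": 0},
    {"gripper": 1, "slide": [-0.2, 0, -0.8], "yaw": 0},
    {"gripper": 1, "slide": [-0.4, 0, -0.8], "yaw": 0},
    {"gripper": 1, "slide": [-0.65, 0, -0.8], "yaw": 0},
    {"gripper": 1, "slide": [-0.9, 0, -0.8], "yaw": 0},
    {"gripper": 1, "slide": [-1, 0, -0.8], "yaw": 0},
  ],
)

```text
time: 18.2
eef_pos: [0.4625, 0.1183, 0.1788]
ee_rot: [0.708, 0.707, -0.0, 0.0]
wrist_force: [-0.6, 0.8, 0.1]
opening: 0.0856
gripper_force: 0.0
```

Emit:
jog_arm(
  series=[
    {"gripper": 1, "slide": [-0.2, 0.05, 0], "yaw": 0},
    {"gripper": 1, "slide": [-0.4, 0.1, 0], "yaw": 0},
    {"gripper": 1, "slide": [-0.65, 0.2, 0], "yaw": 0},
    {"gripper": 1, "slide": [-0.9, 0.3, 0], "yaw": 0},
    {"gripper": 1, "slide": [-1, 0.4, 0], "yaw": 0},
  ],
)

```text
time: 18.7
eef_pos: [0.5432, -0.0817, 0.1789]
ee_rot: [0.708, 0.707, -0.0, 0.0]
wrist_force: [-0.7, -0.2, 0.1]
opening: 0.0852
gripper_force: 0.0
```

Emit:
jog_arm(
  series=[
    {"gripper": 1, "slide": [-0.2, 0.05, 0], "yaw": 0},
    {"gripper": 1, "slide": [-0.4, 0.11, 0], "yaw": 0},
    {"gripper": 1, "slide": [-0.6, 0.11, 0], "yaw": 0},
    {"gripper": 1, "slide": [-0.75, 0.11, 0.1], "yaw": 0},
    {"gripper": 1, "slide": [-0.75, 0.11, 0.2], "yaw": 0},
    {"gripper": 1, "slide": [-0.75, 0.11, 0.2], "yaw": 0},
    {"gripper": 1, "slide": [-0.75, 0.11, 0.2], "yaw": 0},
  ],
)

```text
time: 19.4
eef_pos: [0.5651, -0.2282, 0.1391]
ee_rot: [0.707, 0.707, -0.0, -0.0]
wrist_force: [0.6, 1.0, -0.4]
opening: 0.0849
gripper_force: 0.0
```

Run:
```python
from h import *
s=sense(); q=s["ee_rot"]; print(s["time"],s["eef_pos"],np.degrees(2*np.arctan2(q[1],q[0])),s["wrist_force"].round(1),s["opening"]); print(((np.array([.5657,-.2297])-s["eef_pos"][:2])/.2).round(3))
im=snapshot("top")[:,:,::-1].copy(); cv2.imwrite("top4.png",im); m,f=rectify("top",im,.012,.40,.52,.06,.38)
print("black",[x.round(4) for x in base_from_sil(f(max(cv2.findContours(cv2.morphologyEx((m.max(2)<85).astype(np.uint8),2,np.ones((7,7))),0,1)[0],key=cv2.contourArea)[:,0,:]+.5),"top",.012,.031,.056,.022)])
cv2.imwrite("pics/d.png",m)
```

```text
19.4 [ 0.56514177 -0.22820826  0.13908349] 90.05124080471384 [ 0.6  1.  -0.4] 0.08487774443866825
[ 0.003 -0.007]
black [array([0.4645, 0.3247]), array([0.4632, 0.32  ]), np.float64(0.0562)]
```

View pics/d.png

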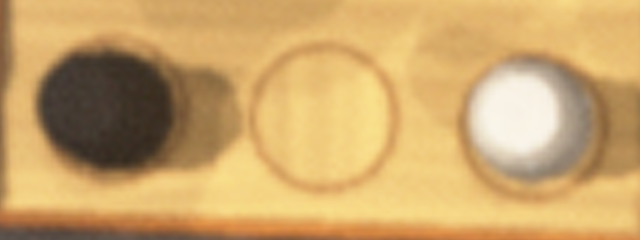

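The black cup (105,108) sits within 2 mm of its ring centre and the cream cup (530,118) within about 3 mm. Brown is next.

Emit:
jog_arm(
  series=[
    {"gripper": 1, "slide": [-0.007, 0.003, 0.15], "yaw": 0},
    {"gripper": 1, "slide": [-0.007, 0.003, 0.35], "yaw": 0},
    {"gripper": 1, "slide": [-0.007, 0.003, 0.5], "yaw": 0},
    {"gripper": 1, "slide": [-0.007, 0.003, 0.6], "yaw": 0},
    {"gripper": 1, "slide": [-0.007, 0.003, 0.635], "yaw": 0},
    {"gripper": 1, "slide": [-0.007, 0.003, 0.635], "yaw": 0},
    {"gripper": 1, "slide": [-0.007, 0.003, 0.635], "yaw": 0},
  ],
)

```text
time: 20.15
eef_pos: [0.5666, -0.2301, 0.0135]
ee_rot: [0.707, 0.707, 0.0, 0.001]
wrist_force: [-0.5, 0.2, 1.2]
opening: 0.0851
gripper_force: 0.0
```

Emit:
jog_arm(
  series=[
    {"gripper": -1, "slide": [0, 0, 0], "yaw": 0},
    {"gripper": -1, "slide": [0, 0, 0], "yaw": 0},
    {"gripper": -1, "slide": [0, 0, 0], "yaw": 0},
    {"gripper": -1, "slide": [0, 0, 0], "yaw": 0},
    {"gripper": -1, "slide": [0, 0, 0], "yaw": 0},
    {"gripper": -1, "slide": [0, 0, 0], "yaw": 0},
    {"gripper": -1, "slide": [0, 0, 0], "yaw": 0},
    {"gripper": -1, "slide": [0, 0, 0], "yaw": 0},
  ],
)

```text
time: 20.95
eef_pos: [0.5664, -0.2302, 0.0136]
ee_rot: [0.707, 0.707, 0.0, 0.001]
wrist_force: [-3.4, 1.9, 13.3]
opening: 0.0561
gripper_force: 63.0
```

Emit:
jog_arm(
  series=[
    {"gripper": -1, "slide": [0, 0, -0.05], "yaw": 0},
    {"gripper": -1, "slide": [0, 0, -0.15], "yaw": 0},
    {"gripper": -1, "slide": [0, 0, -0.3], "yaw": 0},
    {"gripper": -1, "slide": [0, 0, -0.45], "yaw": 0},
    {"gripper": -1, "slide": [0, 0, -0.6], "yaw": 0},
    {"gripper": -1, "slide": [0, 0, -0.75], "yaw": 0},
    {"gripper": -1, "slide": [0.05, -0.02, -0.85], "yaw": 0},
    {"gripper": -1, "slide": [0.15, -0.05, -0.85], "yaw": 0},
    {"gripper": -1, "slide": [0.3, -0.1, -0.85], "yaw": 0},
    {"gripper": -1, "slide": [0.5, -0.15, -0.85], "yaw": 0},
    {"gripper": -1, "slide": [0.7, -0.2, -0.85], "yaw": 0},
    {"gripper": -1, "slide": [0.9, -0.25, -0.85], "yaw": 0},
    {"gripper": -1, "slide": [1, -0.27, -0.85], "yaw": 0},
  ],
)

```text
time: 22.25
eef_pos: [0.5106, -0.0275, 0.1825]
ee_rot: [0.706, 0.708, 0.0, 0.0]
wrist_force: [0.7, 0.1, -0.7]
opening: 0.0557
gripper_force: 63.8
```

Emit:
jog_arm(
  series=[
    {"gripper": -1, "slide": [0.15, -0.05, 0], "yaw": 0},
    {"gripper": -1, "slide": [0.3, -0.1, 0], "yaw": 0},
    {"gripper": -1, "slide": [0.5, -0.15, 0], "yaw": 0},
    {"gripper": -1, "slide": [0.7, -0.2, 0], "yaw": 0},
    {"gripper": -1, "slide": [0.9, -0.26, 0], "yaw": 0},
    {"gripper": -1, "slide": [1, -0.26, 0], "yaw": 0},
  ],
)

```text
time: 22.85
eef_pos: [0.4581, 0.1725, 0.1825]
ee_rot: [0.706, 0.708, 0.0, 0.0]
wrist_force: [0.6, 0.2, -1.0]
opening: 0.0556
gripper_force: 63.8
```

Emit:
jog_arm(
  series=[
    {"gripper": -1, "slide": [0.15, 0, 0], "yaw": 0},
    {"gripper": -1, "slide": [0.235, 0, 0], "yaw": 0},
    {"gripper": -1, "slide": [0.235, 0, 0.1], "yaw": 0},
    {"gripper": -1, "slide": [0.235, 0, 0.2], "yaw": 0},
    {"gripper": -1, "slide": [0.235, 0, 0.2], "yaw": 0},
    {"gripper": -1, "slide": [0.235, 0, 0.2], "yaw": 0},
  ],
)

```text
time: 23.45
eef_pos: [0.4595, 0.217, 0.1426]
ee_rot: [0.707, 0.707, 0.0, 0.0]
wrist_force: [1.0, -0.1, -1.0]
opening: 0.056
gripper_force: 63.8
```

Run:
```python
from h import *
s=sense(); q=s["ee_rot"]; print(s["time"],s["eef_pos"],np.degrees(2*np.arctan2(q[1],q[0])),s["wrist_force"].round(1),s["opening"]); print(((np.array([.4595,.217])-s["eef_pos"][:2])/.2).round(3))
```

```text
23.45 [0.45953988 0.21699368 0.14255291] 90.0298178100079 [ 1.  -0.1 -1. ] 0.055979524258910125
[-0.  0.]
```

Emit:
jog_arm(
  series=[
    {"gripper": -1, "slide": [0, 0, 0.15], "yaw": 0},
    {"gripper": -1, "slide": [0, 0, 0.3], "yaw": 0},
    {"gripper": -1, "slide": [0, 0, 0.45], "yaw": 0},
    {"gripper": -1, "slide": [0, 0, 0.53], "yaw": 0},
    {"gripper": -1, "slide": [0, 0, 0.57], "yaw": 0},
    {"gripper": -1, "slide": [0, 0, 0.59], "yaw": 0},
    {"gripper": -1, "slide": [0, 0, 0.6], "yaw": 0},
    {"gripper": -1, "slide": [0, 0, 0.607], "yaw": 0},
    {"gripper": -1, "slide": [0, 0, 0.615], "yaw": 0},
    {"gripper": -1, "slide": [0, 0, 0.615], "yaw": 0},
  ],
)

```text
time: 24.45
eef_pos: [0.4599, 0.2172, 0.0196]
ee_rot: [0.707, 0.707, 0.001, 0.0]
wrist_force: [-2.0, 0.1, 6.3]
opening: 0.0554
gripper_force: 64.8
```

Emit:
jog_arm(
  series=[
    {"gripper": -1, "slide": [0, 0, 0.005], "yaw": 0},
    {"gripper": 1, "slide": [0, 0, 0.005], "yaw": 0},
    {"gripper": 1, "slide": [0, 0, 0.005], "yaw": 0},
    {"gripper": 1, "slide": [0, 0, 0.005], "yaw": 0},
    {"gripper": 1, "slide": [0, 0, 0.005], "yaw": 0},
    {"gripper": 1, "slide": [0, 0, 0.005], "yaw": 0},
    {"gripper": 1, "slide": [0, 0, 0.005], "yaw": 0},
    {"gripper": 1, "slide": [0, 0, -0.15], "yaw": 0},
    {"gripper": 1, "slide": [0, 0, -0.35], "yaw": 0},
    {"gripper": 1, "slide": [0, 0, -0.6], "yaw": 0},
    {"gripper": 1, "slide": [0, 0, -0.8], "yaw": 0},
    {"gripper": 1, "slide": [-0.2, 0, -0.8], "yaw": 0},
    {"gripper": 1, "slide": [-0.4, 0, -0.8], "yaw": 0},
    {"gripper": 1, "slide": [-0.65, 0, -0.8], "yaw": 0},
    {"gripper": 1, "slide": [-0.9, 0, -0.8], "yaw": 0},
    {"gripper": 1, "slide": [-1, 0, -0.8], "yaw": 0},
  ],
)

```text
time: 26.05
eef_pos: [0.4592, 0.0139, 0.1788]
ee_rot: [0.708, 0.707, -0.0, 0.0]
wrist_force: [0.5, -0.5, -0.3]
opening: 0.0855
gripper_force: 0.0
```

Emit:
jog_arm(
  series=[
    {"gripper": 1, "slide": [-0.2, 0, -0.1], "yaw": 0},
    {"gripper": 1, "slide": [-0.4, 0, -0.1], "yaw": 0},
    {"gripper": 1, "slide": [-0.65, 0, -0.1], "yaw": 0},
    {"gripper": 1, "slide": [-0.9, -0.05, -0.1], "yaw": 0},
    {"gripper": 1, "slide": [-1, -0.11, -0.1], "yaw": 0},
  ],
)

```text
time: 26.55
eef_pos: [0.437, -0.1861, 0.1985]
ee_rot: [0.708, 0.707, -0.0, 0.0]
wrist_force: [-0.2, 0.8, 0.2]
opening: 0.0852
gripper_force: 0.0
```

Emit:
jog_arm(
  series=[
    {"gripper": 1, "slide": [-0.2, 0, 0], "yaw": 0},
    {"gripper": 1, "slide": [-0.4, 0, 0], "yaw": 0},
    {"gripper": 1, "slide": [-0.6, 0, 0], "yaw": 0},
    {"gripper": 1, "slide": [-0.8, 0, 0], "yaw": 0},
    {"gripper": 1, "slide": [-0.807, 0, 0], "yaw": 0},
    {"gripper": 1, "slide": [-0.807, 0, 0], "yaw": 0},
  ],
)

```text
time: 27.15
eef_pos: [0.4374, -0.3448, 0.1982]
ee_rot: [0.707, 0.707, 0.0, -0.0]
wrist_force: [0.4, 0.5, -0.3]
opening: 0.0854
gripper_force: 0.0
```

Run:
```python
from h import *
s=sense(); q=s["ee_rot"]; print(s["time"],s["eef_pos"],np.degrees(2*np.arctan2(q[1],q[0])),s["wrist_force"].round(1),s["opening"]); print(((np.array([.437,-.3445,.042])-s["eef_pos"])/.2).round(3))
im=snapshot("top")[:,:,::-1].copy(); cv2.imwrite("top5.png",im); m,f=rectify("top",im,.012,.40,.63,.05,.39)
s2=snapshot("scene")[:,:,::-1]; cv2.imwrite("scene5.png",s2)
cv2.imwrite("pics/e.png",np.vstack([cv2.resize(m,(400,270)),cv2.resize(s2[120:255,100:300],(400,270))]))
```

```text
27.15 [ 0.43739049 -0.34479936  0.19815387] 89.95743355603845 [ 0.4  0.5 -0.3] 0.08544164292068453
[-0.002  0.001 -0.781]
```

View pics/e.png

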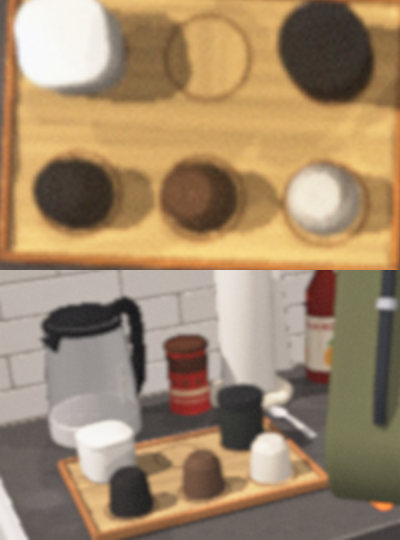

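All three cups stand upright on their front circles: black (75,193), brown (200,193) and cream (322,198). The rear middle circle at (207,58) is still empty. The tamper is next.

Emit:
jog_arm(
  series=[
    {"gripper": 1, "slide": [0, 0, 0.15], "yaw": 0},
    {"gripper": 1, "slide": [0, 0, 0.35], "yaw": 0},
    {"gripper": 1, "slide": [0, 0, 0.55], "yaw": 0},
    {"gripper": 1, "slide": [0, 0, 0.7], "yaw": 0},
    {"gripper": 1, "slide": [0, 0, 0.76], "yaw": 0},
    {"gripper": 1, "slide": [0, 0, 0.78], "yaw": 0},
    {"gripper": 1, "slide": [0, 0, 0.78], "yaw": 0},
  ],
)

```text
time: 27.95
eef_pos: [0.4383, -0.3444, 0.0437]
ee_rot: [0.707, 0.708, 0.0, 0.001]
wrist_force: [0.7, -1.2, -0.2]
opening: 0.0854
gripper_force: 0.0
```

Emit:
jog_arm(
  series=[
    {"gripper": -1, "slide": [0, 0, 0], "yaw": 0},
    {"gripper": -1, "slide": [0, 0, 0], "yaw": 0},
    {"gripper": -1, "slide": [0, 0, 0], "yaw": 0},
    {"gripper": -1, "slide": [0, 0, 0], "yaw": 0},
    {"gripper": -1, "slide": [0, 0, 0], "yaw": 0},
    {"gripper": -1, "slide": [0, 0, 0], "yaw": 0},
    {"gripper": -1, "slide": [0, 0, 0], "yaw": 0},
    {"gripper": -1, "slide": [0, 0, 0], "yaw": 0},
    {"gripper": -1, "slide": [0, 0, 0], "yaw": 0},
    {"gripper": -1, "slide": [0, 0, 0], "yaw": 0},
  ],
)

```text
time: 28.95
eef_pos: [0.4378, -0.3447, 0.0442]
ee_rot: [0.707, 0.707, -0.0, 0.0]
wrist_force: [-6.0, 3.3, 14.6]
opening: 0.0425
gripper_force: 59.3
```

Emit:
jog_arm(
  series=[
    {"gripper": -1, "slide": [0, 0, -0.05], "yaw": 0},
    {"gripper": -1, "slide": [0, 0, -0.15], "yaw": 0},
    {"gripper": -1, "slide": [0, 0, -0.3], "yaw": 0},
    {"gripper": -1, "slide": [0, 0, -0.45], "yaw": 0},
    {"gripper": -1, "slide": [0, 0, -0.6], "yaw": 0},
    {"gripper": -1, "slide": [0, 0, -0.75], "yaw": 0},
    {"gripper": -1, "slide": [0.05, 0, -0.85], "yaw": 0},
    {"gripper": -1, "slide": [0.15, 0, -0.85], "yaw": 0},
    {"gripper": -1, "slide": [0.3, 0.05, -0.85], "yaw": 0},
    {"gripper": -1, "slide": [0.5, 0.1, -0.85], "yaw": 0},
    {"gripper": -1, "slide": [0.7, 0.15, -0.85], "yaw": 0},
    {"gripper": -1, "slide": [0.9, 0.2, -0.85], "yaw": 0},
    {"gripper": -1, "slide": [1, 0.25, -0.85], "yaw": 0},
  ],
)

```text
time: 30.25
eef_pos: [0.4876, -0.1416, 0.2132]
ee_rot: [0.706, 0.708, 0.0, -0.0]
wrist_force: [-0.5, -0.3, -3.0]
opening: 0.0431
gripper_force: 61.0
```

Emit:
jog_arm(
  series=[
    {"gripper": -1, "slide": [0.15, 0.05, 0], "yaw": 0},
    {"gripper": -1, "slide": [0.3, 0.1, 0], "yaw": 0},
    {"gripper": -1, "slide": [0.5, 0.15, 0], "yaw": 0},
    {"gripper": -1, "slide": [0.7, 0.2, 0], "yaw": 0},
    {"gripper": -1, "slide": [0.9, 0.25, 0], "yaw": 0},
    {"gripper": -1, "slide": [1, 0.3, 0], "yaw": 0},
  ],
)

```text
time: 30.85
eef_pos: [0.5473, 0.0586, 0.213]
ee_rot: [0.706, 0.708, 0.0, -0.0]
wrist_force: [0.0, 0.2, -3.8]
opening: 0.0424
gripper_force: 61.0
```

Emit:
jog_arm(
  series=[
    {"gripper": -1, "slide": [0.15, 0.03, 0], "yaw": 0},
    {"gripper": -1, "slide": [0.35, 0.08, 0], "yaw": 0},
    {"gripper": -1, "slide": [0.55, 0.13, 0], "yaw": 0},
    {"gripper": -1, "slide": [0.7, 0.158, 0], "yaw": 0},
    {"gripper": -1, "slide": [0.785, 0.158, 0], "yaw": 0},
    {"gripper": -1, "slide": [0.785, 0.158, 0.1], "yaw": 0},
    {"gripper": -1, "slide": [0.785, 0.158, 0.2], "yaw": 0},
    {"gripper": -1, "slide": [0.785, 0.158, 0.2], "yaw": 0},
    {"gripper": -1, "slide": [0.785, 0.158, 0.2], "yaw": 0},
  ],
)

```text
time: 31.75
eef_pos: [0.579, 0.2123, 0.1734]
ee_rot: [0.707, 0.707, -0.0, -0.0]
wrist_force: [1.3, -0.1, -4.1]
opening: 0.0425
gripper_force: 61.3
```

Run:
```python
from h import *
s=sense(); q=s["ee_rot"]; print(s["time"],s["eef_pos"],np.degrees(2*np.arctan2(q[1],q[0])),s["wrist_force"].round(1),s["opening"]); print(((np.array([.5794,.2123])-s["eef_pos"][:2])/.2).round(3))
s2=snapshot("scene")[:,:,::-1]; cv2.imwrite("pics/f.png",cv2.resize(s2[90:255,80:300],None,fx=2.5,fy=2.5))
```

```text
31.75 [0.5790125  0.21232856 0.17336104] 90.0111012017614 [ 1.3 -0.1 -4.1] 0.042542615638031446
[ 0.002 -0.   ]
```

View pics/f.png

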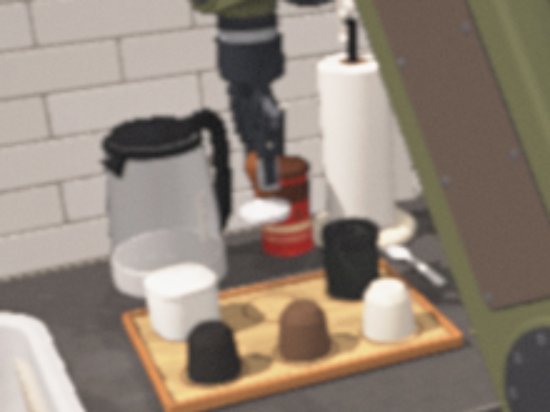

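The tamper is held level, with its white foot at (265,210) above the rear middle circle. Lowering it.

Emit:
jog_arm(
  series=[
    {"gripper": -1, "slide": [0, 0.002, 0.15], "yaw": 0},
    {"gripper": -1, "slide": [0, 0.002, 0.3], "yaw": 0},
    {"gripper": -1, "slide": [0, 0.002, 0.45], "yaw": 0},
    {"gripper": -1, "slide": [0, 0.002, 0.53], "yaw": 0},
    {"gripper": -1, "slide": [0, 0.002, 0.57], "yaw": 0},
    {"gripper": -1, "slide": [0, 0.002, 0.59], "yaw": 0},
    {"gripper": -1, "slide": [0, 0.002, 0.6], "yaw": 0},
    {"gripper": -1, "slide": [0, 0.002, 0.607], "yaw": 0},
    {"gripper": -1, "slide": [0, 0.002, 0.613], "yaw": 0},
    {"gripper": -1, "slide": [0, 0.002, 0.613], "yaw": 0},
  ],
)

```text
time: 32.8
eef_pos: [0.5796, 0.2127, 0.0505]
ee_rot: [0.707, 0.707, 0.0, 0.0]
wrist_force: [1.6, -0.9, -3.3]
opening: 0.0427
gripper_force: 61.3
```

Emit:
jog_arm(
  series=[
    {"gripper": -1, "slide": [0, 0, 0.005], "yaw": 0},
    {"gripper": -1, "slide": [0, 0, 0.008], "yaw": 0},
    {"gripper": -1, "slide": [0, 0, 0.008], "yaw": 0},
  ],
)

```text
time: 33.1
eef_pos: [0.5797, 0.2128, 0.0503]
ee_rot: [0.707, 0.707, 0.001, 0.0]
wrist_force: [-7.1, -2.4, 13.1]
opening: 0.0425
gripper_force: 64.1
```

Contact is firm. I'll release, lift and retreat toward the right so both cameras see the board.

Emit:
jog_arm(
  series=[
    {"gripper": 1, "slide": [0, 0, 0], "yaw": 0},
    {"gripper": 1, "slide": [0, 0, 0], "yaw": 0},
    {"gripper": 1, "slide": [0, 0, 0], "yaw": 0},
    {"gripper": 1, "slide": [0, 0, 0], "yaw": 0},
    {"gripper": 1, "slide": [0, 0, 0], "yaw": 0},
    {"gripper": 1, "slide": [0, 0, 0], "yaw": 0},
    {"gripper": 1, "slide": [0, 0, 0], "yaw": 0},
    {"gripper": 1, "slide": [0, 0, -0.1], "yaw": 0},
    {"gripper": 1, "slide": [0, 0, -0.3], "yaw": 0},
    {"gripper": 1, "slide": [0, 0, -0.55], "yaw": 0},
    {"gripper": 1, "slide": [0, 0, -0.8], "yaw": 0},
    {"gripper": 1, "slide": [-0.2, 0, -0.8], "yaw": 0},
    {"gripper": 1, "slide": [-0.4, -0.1, -0.8], "yaw": 0},
    {"gripper": 1, "slide": [-0.65, -0.2, -0.8], "yaw": 0},
    {"gripper": 1, "slide": [-0.9, -0.3, -0.8], "yaw": 0},
    {"gripper": 1, "slide": [-1, -0.4, -0.8], "yaw": 0},
  ],
)

```text
time: 34.7
eef_pos: [0.4986, 0.0101, 0.2085]
ee_rot: [0.707, 0.707, -0.0, 0.0]
wrist_force: [0.4, -0.7, -0.4]
opening: 0.085
gripper_force: 0.0
```

Emit:
jog_arm(
  series=[
    {"gripper": 1, "slide": [-0.2, -0.1, 0], "yaw": 0},
    {"gripper": 1, "slide": [-0.4, -0.2, 0], "yaw": 0},
    {"gripper": 1, "slide": [-0.65, -0.3, 0], "yaw": 0},
    {"gripper": 1, "slide": [-0.9, -0.3, 0], "yaw": 0},
    {"gripper": 1, "slide": [-1, -0.3, 0], "yaw": 0},
  ],
)

```text
time: 35.2
eef_pos: [0.4389, -0.1905, 0.2089]
ee_rot: [0.708, 0.706, -0.0, 0.001]
wrist_force: [0.7, 0.4, -0.5]
opening: 0.0856
gripper_force: 0.0
```

Emit:
jog_arm(
  series=[
    {"gripper": 1, "slide": [-0.2, -0.1, 0], "yaw": 0},
    {"gripper": 1, "slide": [-0.4, -0.2, 0], "yaw": 0},
    {"gripper": 1, "slide": [-0.65, -0.4, 0], "yaw": 0},
    {"gripper": 1, "slide": [-0.9, -0.6, 0], "yaw": 0},
    {"gripper": 1, "slide": [-1, -0.7, 0], "yaw": 0},
    {"gripper": 1, "slide": [-1, -0.8, 0], "yaw": 0},
    {"gripper": 1, "slide": [-1, -0.8, 0], "yaw": 0},
  ],
)

```text
time: 35.9
eef_pos: [0.2774, -0.3885, 0.2084]
ee_rot: [0.708, 0.706, -0.0, -0.0]
wrist_force: [0.5, 0.5, 0.1]
opening: 0.0852
gripper_force: 0.0
```

Run:
```python
from h import *
s=sense(); print(s["time"],s["eef_pos"],s["wrist_force"].round(1))
im=snapshot("top")[:,:,::-1].copy(); cv2.imwrite("top6.png",im); s2=snapshot("scene")[:,:,::-1]; cv2.imwrite("scene6.png",s2)
a=cv2.resize(im[135:245,115:400],None,fx=2.8,fy=2.8,interpolation=3); b=cv2.resize(s2[125:225,115:400],None,fx=2.8,fy=2.8,interpolation=3)
cv2.imwrite("pics/g.png",np.vstack([a,b]))
```

```text
35.9 [ 0.27742418 -0.38851808  0.20841811] [0.5 0.5 0.1]
```

View pics/g.png

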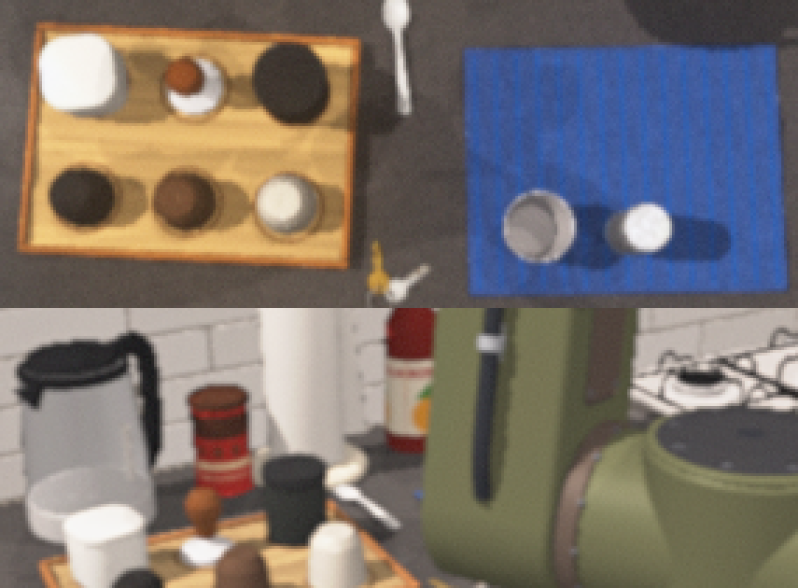

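The four things stand upright on their circles and the canister, pot, beaker and jar are unmoved. One numeric check of the centring before handing in.

Run:
```python
from h import *
im=cv2.imread("top6.png"); m,f=rectify("top",im,.012,.40,.63,.05,.39); hs=cv2.cvtColor(m,40); g=m.max(2)
R={"black":(.4655,.3228),"brown":(.4615,.2179),"cream":(.4575,.113),"tamper":(.5814,.2133)}
# mean of the half-level edges along lines across the base, near side only: use blob, dilate to the nominal width
K={"black":g<105,"brown":(hs[:,:,0]<13)&(g<135)&(hs[:,:,1]>60),"cream":hs[:,:,1]<85,"tamper":hs[:,:,1]<85}
for n,c in R.items():
    k=K[n].astype(np.uint8).copy(); w=np.zeros_like(k); cv2.circle(w,(int((.39-c[1])*2000),int((.63-c[0])*2000)),86,1,-1); k=cv2.morphologyEx(k*w,2,np.ones((5,5)))
    P=f(max(cv2.findContours(k,0,1)[0],key=cv2.contourArea)[:,0,:]+.5); r=.029 if n=="tamper" else .031
    a,b,wd=base_from_sil(P,"top",.012,r,.056,.022); u=np.array(c)-[.375,.002]; u/=np.linalg.norm(u)
    print(n,"base",(a-u*max(0,r-wd/2)).round(4),"off mm",((a-u*max(0,r-wd/2)-c)*1000).round(1),"width",wd.round(4))
```

```text
black base [0.4637 0.3209] off mm [-1.8 -1.9] width 0.0582
brown base [0.4624 0.2315] off mm [ 0.9 13.6] width 0.0328
cream base [0.4598 0.1143] off mm [2.3 1.3] width 0.0588
tamper base [0.5804 0.2126] off mm [-1.  -0.7] width 0.0619
```

Run:
```python
from h import *
im=cv2.imread("top6.png"); m,f=rectify("top",im,.012,.41,.51,.165,.265); g=m.max(2)
for t in(110,120,130,140):
    k=cv2.morphologyEx((g<t).astype(np.uint8),2,np.ones((5,5))); P=f(max(cv2.findContours(k,0,1)[0],key=cv2.contourArea)[:,0,:]+.5); a,b,w=base_from_sil(P,"top",.012,.031,.056,.022); print(t,a.round(4),b.round(4),w.round(4))
cv2.imwrite("pics/h.png",cv2.resize(m,None,fx=2.5,fy=2.5))
```

```text
110 [0.4614 0.2185] [0.4592 0.2133] 0.0578
120 [0.4611 0.2176] [0.4607 0.2166] 0.059
130 [0.4588 0.2118] [0.4612 0.2176] 0.0602
140 [0.4584 0.2105] [0.4616 0.2184] 0.0616
```

View pics/h.png

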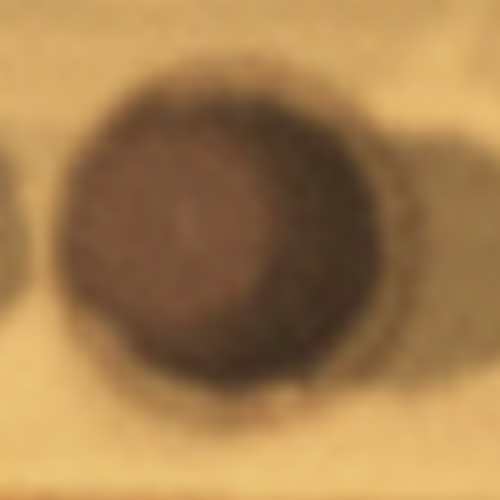

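The brown cup sits inside its ring. Its near edge at (380,250) and (240,388) is about 5–6 mm from the ring at (408,250) and (240,418), which is the nominal gap, so it is centred within about 1.5 mm.

```bash
python3 -c "
from cell import *
print(close_job())"
```

```text
the job is handed in; nothing more can be done
None
```

The job is handed in: the cream, black and brown cups and the tamper each stand upright within about 3 mm of their circle centres, and the canister, sugar pot, beaker and jar were left where they stood, after about 36 s of robot time.

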